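Seat the module and give the two-key start

TASK

On the bench, push the finned aluminium module along its docking station with the fingers until it is fully home against the stop, sliding it and never lifting it. Then press the two round keys of the control box down together, one fingertip on each, hold both fully down for two seconds and let them come up again. Do not press the square stop key between them, do not press the round keys before the module is home, and leave everything else where it lies.

Things in the scene. Friction and masses are not known exactly. Their poses are not given: they have to be found in the camera images.
- dock: fixed docking station. Steel base plate 220 (x) x 110 (y) x 8 mm; two guide rails, inner gap 82, tops 32 above the table, from x = -12 to 98; stop wall at the far end, inner face at x = 98, top 50 above the table. Origin under the plate's centre, on the table. +x: the direction in which the module is pushed home; the open half of the plate (x -110 to -12) is nearer the robot. z up.
- dock_home (a point): where the centre of the module's push face lies when the module is fully home: in dock axes x = -12, y = 0, z = 27 mm (level with the rails' near ends). Axes as the dock's.
- module_face (a point): centre of the module's flat push face, the end plate towards the robot: 78 wide, 38 high, lower edge 8 mm above the table, this point 19 above that edge. x points into the module (the pushing direction), z up. At the start it stands 40 to 75 mm short of its home point.
- pod: fixed grey control box, 100 (x) x 150 (y) x 45 mm high; origin under its centre, on the table, x roughly away from the robot, y left, z up. On top, in a row at x = -15: round key at y = 28, square stop key at y = 0, round key at y = -28. Steel collars 34 across, 3 high, around the round keys. At x = 26: flat lamps and a fixed dial 10 high at y = 45.
- key_left_top (a point): centre of the top of the left round key (black cap, 24 across, top 58 above the table when up). It moves with the key.
- key_right_top (a point): centre of the top of the right round key, the same as the left; the two centres are 56 apart.
- key_stop_top (a point): centre of the top of the square stop key (14 x 14, top 54 above the table), half-way between the round keys. It is to be left alone.
- key_left (a joint): travel of the left round key in m: 0 up, 0.007 fully down; it counts as down beyond 0.0045. Spring: starts to move at 1.5 N, 5 N fully down; it comes back up when let go.
- key_right (a joint): the same for the right round key
- key_stop (a joint): the same for the square stop key (same spring)
- screwdriver: bystander: screwdriver with a grey handle, 160 long, lying on the mat between the dock and the control box; origin under its middle, in mm.
- tape: bystander: black roll of tape, 64 across, 20 high, lying flat; origin under its centre, in mm.
- mug: bystander: white mug, 80 across, 90 high; origin under its centre, in mm.
- heatsink: bystander: finned aluminium heat sink, 60 x 50 x 25; origin under its centre, in mm.
- carton: bystander: small cardboard box, 60 x 100 x 45; origin under its centre, in mm.
- jar: bystander: small jar with a white lid, 44 across, 50 high; origin under its centre, in mm.
- wrench: bystander: steel wrench, 150 long, lying flat; origin under its middle, in mm.
- module: the loose aluminium plug-in module, 110 x 78 x 28 mm with a finned cooler on top (to 46), 0.28 to 0.56 kg, lying on the dock's plate with its front between the rails; slides by plain friction and stays where left. Origin under its centre, 55 beyond its push face; x is the pushing direction.
Things that resemble listed ones, but are neither listed nor needed, are in the scene too. Leave any brown look-alike of the dock alone. Leave any orange look-alike of the pod alone.

How it is judged (in metres and radians):
On the way, in this order (a step that is already met when the one before it is completed fails the run):
1. the module is pushed home (x of module_face in the frame of dock between -0.0165 and -0.006 m and y of module_face in the frame of dock between -0.008 and 0.008 m and z of module_face in the frame of dock below 0.033 m), for 0.2 s.
2. both round keys are held down together by the fingers for at least 1.5 s, the module home (all of step 1 and value of joint each of key_left, key_right above 0.0045 m and contact force between the fingers and pod above 1 N), for 1.5 s.
At the end, for the whole second after the job is handed in: The module rests home in the dock (push face within 4.5 mm of its home point along the rails, down on the plate) and all three keys are up again (within 1.5 mm), after both round keys were held down together for at least 1.5 s (all of step 1 and linear speed of module below 0.01 m/s and value of joint each of key_left, key_right, key_stop below 0.0015 m); the robot touches nothing.
It fails at once if the module is lifted off the plate (by more than 10 mm) or tipped (z of module_face in the frame of dock above 0.037 m or angle between module_face's own z axis and vertical above 0.2 rad).
It fails at once if a round key is pressed down while the other is still up (under 1 mm) ((value of joint key_left above 0.0045 m and value of joint key_right below 0.001 m) or (value of joint key_right above 0.0045 m and value of joint key_left below 0.001 m)).
It fails at once if a round key is pressed down while the module is not home (value of joint any of key_left, key_right above 0.0045 m and not (x of module_face in the frame of dock between -0.0165 and -0.006 m and y of module_face in the frame of dock between -0.008 and 0.008 m and z of module_face in the frame of dock below 0.033 m)).
It fails at once if the square stop key is pressed (more than 3 mm) (value of joint key_stop above 0.003 m).
It fails at once if a bystander is moved by more than 30 mm (distance of any of screwdriver, tape, mug, heatsink, carton, jar, wrench from where it was at the start of the episode above 0.03 m).
It also fails if it takes over 54 s, if anything falls off the work surface, if the arm or the gripper's body presses on something with over 40 N, if the wrist force passes 120 N, or if a joint passes its speed limit or range.

ROBOT

A 7-joint arm with a two-finger parallel gripper is mounted at the origin on the work surface. World frame = base frame: x ahead of the robot, y to its left, z up, the work surface at z = 0. Lengths are in mm, angles in rad, forces in N, time in s.
With the tool pointing down it reaches from about 400 to 875 mm from the base axis. Payload 4.4 kg.
Tool frame: the origin (TCP) lies on the centre line of the jaws, within the pads' length; the fingertips stand 25 mm ahead of it and the grasp point (between the pads) lies 6 mm ahead of it; x points along the fingers, y is the direction in which the jaws open and shut, and the axes are right-handed (so a half turn about x gives the same grasp; the last joint's range is limited). The gripper opens to 85 mm and grips with 20 to 120 N. Pads are 22 mm wide; open, the fingers measure 114 mm over their backs; the gripper's body (76 mm by 85 mm) begins 54 mm behind the grasp point. The pads swing forward as they close: fully open they stand 13 mm farther back than shut.
Start: joints at [-1.361, 0.628, 0.038, 1.517, -0.027, 0.996, -0.02], TCP at [176.982, 625.456, 256.313] pointing down, gripper open.
Joint ranges: [-3.06, 3.06], [-0.37, 2.12], [-1.25, 1.32], [0.18, 2.47], [-1.1, 4.24], [0.23, 1.98], [-2.94, 2.94]. Speed limits (rad/s): [2.57, 2.57, 3.14, 3.14, 3.14, 3.14, 3.14].

INTERFACE

Orientations are given as [roll, pitch, yaw] about the fixed x, y, z axes, in that order (R = Rz(yaw) Ry(pitch) Rx(roll)).
In Python, from cell import * gives the robot as it stands. The module is installed in compiled form; this text tells all that it offers.
- The arm moves only by the tool jog_arm, never from a script. Its argument "series" is a list of rows, each a list of 3 entries, a list of its own where there are three numbers: the turn, a rotation vector about the tool's x, y, z in degrees, then the shift along the tool's x, y, z in mm, then the gripper's target within -1 to 1 (shut at 1, half-way at 0, fully open at -1). In form: [[[rx, ry, rz], [dx, dy, dz], hand], ...]. A call has 1 to 8 rows; each row shifts and turns the commanded pose from where the row before left it, along the tool's axes as they then stand; what a row does not reach is not made up. A row lasts 1/8 s, in which the tool goes at most 62.5 mm and 10.7 degrees, less where a joint would pass 70% of its speed; a pose out of reach is approached as far as the arm can. A call is refused whole if a number of a shift passes 62.5 or a number of a turn 10.7, either way. A call with a gripper value outside its range is refused whole. The fingers move at their own pace and stop on an object; the grip force is fixed at half the most. Time passes only in rows, so rows that do not move let the fingers close. It gives the time, the measured TCP pose, the force and the opening at its end, in the units of the state.
- read_state(): the state, without advancing time (a new reading comes with each control period).
- get_image(name): name is "side" or "top" or "wrist"; returns a dict with "img" (400x640x3 uint8, red, green, blue), "range_z" (400x640 float32, mm along the optical axis (not along the pixel's ray), 0 where there is no reading), "fovy" (degrees; the focal length in pixels is half the picture's height over the tangent of half this angle, whatever the lens; pixels are square), "cx", "cy" (the principal point, pixels), "k1" (the pictures are not rectified: a ray, as slopes to the right and down, at radius r is drawn at 1 + k1 r^2 times it, then the intrinsics apply), "cam_to_world" (4x4, takes a point from camera to world coordinates). Camera axes: x right, y up, looking along -z (the intrinsics and any distortion apply to the point x, -y, -z); pixel columns grow to the right and rows downward; lengths in mm; the calibration is good to about 2 mm. A picture is of the moment at which its call begins.
- finish_job(): hands the job in, once; it reports no verdict.
The state is a dict: "clock": time; "qpos": joint angles; "qd": joint speeds; "tau": joint torques, N m; "eef_pos": TCP position; "tool_rot": TCP orientation; "force": force on the tool from outside, world axes, zero at the start; "torque": the same for the moment, N m; "width": finger opening in mm.
Only numpy, scipy, OpenCV 4.12 (cv2) and the standard library are available. Lean on these libraries where they do the work, as an engineer would, in place of code of your own. Each camera call takes 0.05 s, during which the arm holds its last target. There are 200 camera calls.

## Working session

There is one attempt and no reset: what is moved stays moved. The work goes in short steps, Python scripts to look and compute and a tool call to move; the robot and the scene stay as the last step left them, time stands still between calls to the robot, and variables do not carry over. Pictures are saved under pics/ and viewed, about 8 in all and at most 12, crops included, and the job is handed in when it is done.

Besides the shell and the picture viewer there is one more tool, called after "Call:" by a JSON object that holds its "name" and its "arguments", one argument or row to a line. jog_arm: Moves the arm, as the interface text tells. Its arguments: {"type":"object","properties":{"series":{"type":"array"}},"required":["series"]}

```bash
mkdir -p pics
cat > h.py <<'E'
from cell import *
import numpy as np, cv2
def snap(n):
    d=get_image(n); np.savez('%s.npz'%n,**d); return d
def load(n): return dict(np.load('%s.npz'%n))
def K(d):
    f=200/np.tan(np.radians(float(d['fovy']))/2)
    return np.array([[f,0,d['cx']],[0,f,d['cy']],[0,0,1]],float)
def rays(d,uv):
    uv=np.asarray(uv,float).reshape(-1,2); k=K(d)
    p=(uv-k[:2,2])/k[0,0]; q=p.copy()
    for _ in range(30): q=p/(1+float(d['k1'])*(q**2).sum(1,keepdims=True))
    return np.c_[q[:,0],-q[:,1],-np.ones(len(q))]
def plane(d,uv,z):
    T=d['cam_to_world']; r=rays(d,uv)@T[:3,:3].T; o=T[:3,3]
    return o+r*((z-o[2])/r[:,2])[:,None]
def cloud(d):
    v,u=np.mgrid[0:400,0:640]; r=rays(d,np.c_[u.ravel(),v.ravel()])*d['range_z'].reshape(-1,1)
    T=d['cam_to_world']; return (r@T[:3,:3].T+T[:3,3]).reshape(400,640,3)
E
python3 - <<'E'
from h import *
for n in ['top','side','wrist']:
    d=snap(n); cv2.imwrite(f'pics/{n}0.png',d['img'][:,:,::-1]); print(n,d['fovy'],d['k1'],d['cam_to_world'].round(2).tolist())
print(read_state())
E
```

```text
top 49.59023073288025 0.013214011432933518 [[0.01, 1.0, -0.08, 342.78], [-1.0, 0.01, -0.02, -4.8], [-0.02, 0.08, 1.0, 1267.66], [0.0, 0.0, 0.0, 1.0]]
side 43.509578965137706 -0.14281638210616648 [[0.92, 0.24, -0.31, 28.06], [-0.39, 0.59, -0.71, -950.35], [0.01, 0.77, 0.64, 938.57], [0.0, 0.0, 0.0, 1.0]]
wrist 66.1683363457809 -0.023919648538917627 [[0.27, -0.92, -0.28, 104.7], [0.96, 0.26, 0.08, 645.91], [-0.0, -0.29, 0.96, 372.1], [0.0, 0.0, 0.0, 1.0]]
{'clock': 0.15, 'qpos': array([-1.36077489,  0.62914934,  0.03847185,  1.51811701, -0.02700862,
        0.99629995, -0.01995587]), 'qd': array([ 0.00115667, -0.00265354,  0.00229128, -0.00173077,  0.00087098,
       -0.00077475, -0.00015817]), 'tau': array([ 2.10394370e-03, -5.63802660e+01,  1.22783057e+00, -1.93650001e+01,
        1.11078919e-02,  7.42190372e-03, -5.51575638e-06]), 'eef_pos': array([176.88116791, 625.02490681, 255.59739342]), 'tool_rot': array([-1.56131606,  1.56934116, -1.83711656]), 'force': array([-0.51588721,  0.18334733, -0.71786266]), 'torque': array([-0.01846628, -0.03170254, -0.05064553]), 'width': 85.25351925564986}
```

View pics/top0.png

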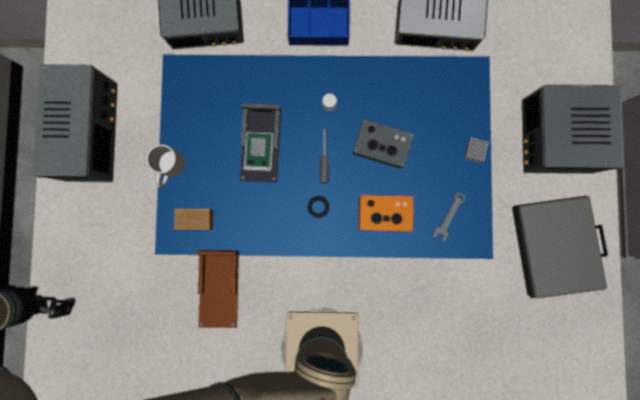

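View pics/side0.png

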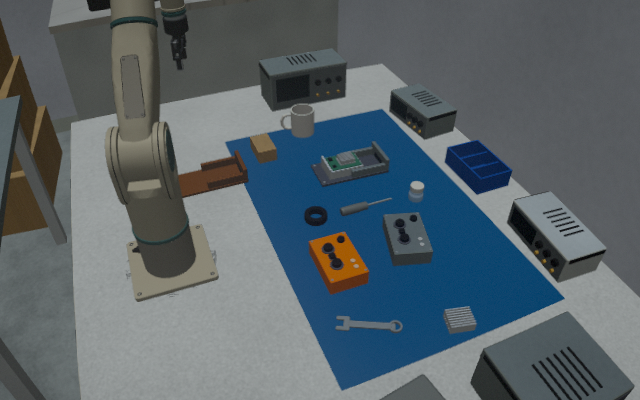

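Run:
```python
from h import *
d=load('top'); a=d['img'][:,:,::-1][90:195,225:425]
cv2.imwrite('pics/crop1.png',cv2.resize(a,(800,420),interpolation=cv2.INTER_CUBIC))
for n in ['top','side']:
    d=load(n); P=cloud(d); img=d['img'].astype(int)
    print(n,'mat z',np.median(P[(abs(P[...,0]-600)<40)&(abs(P[...,1]+50)<200)][:,2]))
    # pod region
    x,y,z=np.moveaxis(P,-1,0)
    m=(x>480)&(x<700)&(y<-30)&(y>-250)&(img[...,0]<img[...,2]+60)
    t=m&(z>38)&(z<66)
    q=P[t][:,:2].astype(np.float32); print('pod top',cv2.minAreaRect(q),t.sum())
    h=m&(z>51)&(z<66); 
    nb,L,st,c=cv2.connectedComponentsWithStats(h.astype(np.uint8))
    for i in range(1,nb): print('  hi',st[i,4],c[i].round(1),P[L==i].mean(0).round(1))
    m=(x>420)&(x<800)&(y<300)&(y>80)
    for lo,hi in((4,13),(13,28),(28,37),(38,60)):
        t=m&(z>lo)&(z<hi); q=P[t][:,:2].astype(np.float32)
        if len(q)>4: print('dock',lo,hi,len(q),cv2.minAreaRect(q), q.min(0),q.max(0))
```

```text
top mat z 4.563615068794661
pod top ((601.5807495117188, -126.50810241699219), (249.66778564453125, 110.97793579101562), 68.54225158691406) 1864
  hi 1 [364. 124.] [ 637.2 -113.6   51.7]
  hi 44 [370.9 128.8] [ 622.6 -132.8   56.1]
  hi 1 [392. 129.] [ 623.  -192.7   53.4]
  hi 1 [400. 130.] [ 620.7 -215.7   51.5]
  hi 1 [387. 132.] [ 614.7 -178.9   51.5]
  hi 1 [396. 132.] [ 614.8 -204.2   52.2]
  hi 1 [371. 134.] [ 608.7 -133.6   51.1]
  hi 1 [394. 134.] [ 609.1 -198.7   51.6]
  hi 3 [395.7 136.7] [ 601.2 -203.2   52.6]
  hi 1 [398. 136.] [ 603.5 -210.1   51. ]
  hi 5 [403.8 138.4] [ 596.7 -226.3   51.6]
  hi 1 [407. 137.] [ 600.7 -235.3   51.8]
  hi 1 [368. 139.] [ 594.  -125.    52.1]
  hi 1 [398. 138.] [ 597.6 -209.9   52.1]
  hi 70 [371.8 144.4] [ 577.4 -135.3   57.5]
  hi 1 [382. 140.] [ 591.6 -164.8   51.2]
  hi 1 [407. 140.] [ 592.1 -235.3   52. ]
  hi 1 [357. 142.] [585.3 -94.   51.5]
  hi 1 [398. 142.] [ 586.1 -209.9   52.1]
  hi 33 [382.1 147.3] [ 570.2 -164.7   54.2]
  hi 67 [391.9 149.9] [ 562.4 -191.6   57.5]
  hi 1 [401. 146.] [ 574.7 -218.3   52.3]
  hi 1 [363. 149.]
[... 1230 characters left out ...]
 -205.2   51.1]
  hi 1 [423. 246.] [ 592.3 -237.1   51.2]
dock 4 13 740 ((609.7056884765625, 189.9422607421875), (218.85955810546875, 376.1659240722656), 89.9834976196289) [421.64594  80.543  ] [797.8197  299.40543]
dock 13 28 361 ((594.5498046875, 178.84597778320312), (186.60292053222656, 118.66248321533203), 3.3264498710632324) [502.1589   122.597496] [690.88745 240.79387]
dock 28 37 427 ((597.9328002929688, 187.06272888183594), (114.30243682861328, 190.27781677246094), 86.44567108154297) [503.04303 124.6939 ] [689.656   242.09013]
dock 38 60 487 ((599.0459594726562, 184.07167053222656), (116.7529525756836, 190.92684936523438), 89.029052734375) [502.94666  124.327835] [695.07117 240.98242]
```

View pics/crop1.png

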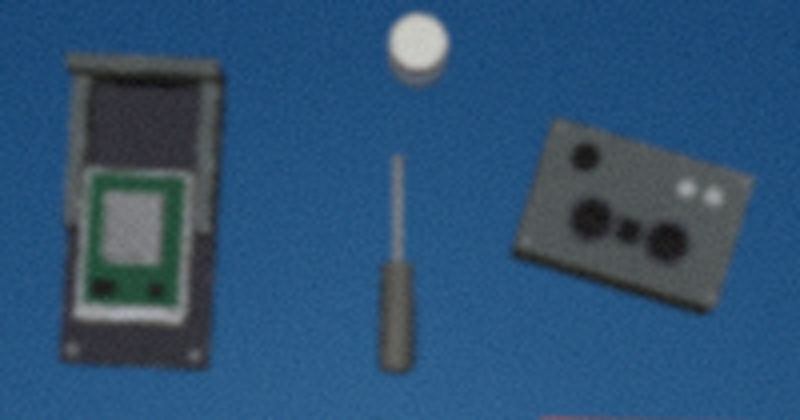

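```bash
cat >> h.py <<'E'
from scipy.spatial.transform import Rotation as Ro
def plan(target,yaw,roll=None):
    """yaw deg: frame whose y the tool y is to lie along (either sign)"""
    s=read_state(); R=Ro.from_euler('xyz',s['tool_rot']).as_matrix(); c=np.radians(yaw)
    best=None
    for sg in (1,-1):
        X=np.array([0,0,-1.]);Y=sg*np.array([-np.sin(c),np.cos(c),0]);D=np.c_[X,Y,np.cross(X,Y)]
        rv=Ro.from_matrix(R.T@D).as_rotvec(degrees=True)
        print('sign',sg,'turn',rv.round(2),'shift after turn',(D.T@(np.array(target)-s['eef_pos'])).round(1))
    print('now',s['clock'],s['eef_pos'].round(1),'q',s['qpos'].round(2),'F',s['force'].round(2),'w',s['width'].round(1)); print(R.round(3).tolist())
E
python3 - <<'E'
from h import *
plan([450,196,180],-2.6)
E
```

```text
sign 1 turn [-1.32e+01 -1.00e-02  8.00e-02] shift after turn [  75.6 -416.2  292.3]
sign -1 turn [1.668e+02 1.200e-01 1.000e-02] shift after turn [  75.6  416.2 -292.3]Traceback (most recent call last):
  File "<stdin>", line 2, in <module>
  File "h.py", line 29, in plan
    print('now',s['clock'],s['eef_pos'].round(1),'q',s['qpos'].round(2),'F',s['force'].round(2),'w',s['width'].round(1)); print(R.round(3).tolist())
                                                                                                    ^^^^^^^^^^^^^^^^
AttributeError: 'float' object has no attribute 'round'
```

Call:
{"name": "jog_arm", "arguments": {
  "series": [
    [[-6.6, 0, 0], [0, 0, 0], 0],
    [[-6.6, 0, 0], [0, 0, 0], 0],
    [[0, 0, 0], [0, -40, 28], 0],
    [[0, 0, 0], [0, -40, 28], 0],
    [[0, 0, 0], [0, -40, 28], 0],
    [[0, 0, 0], [0, -40, 28], 0],
    [[0, 0, 0], [0, -40, 28], 0],
    [[0, 0, 0], [0, -40, 28], 0]
  ]
}}

```text
clock: 1.15
eef_pos: [334.6, 376.6, 256.2]
tool_rot: [-1.315, 1.571, -1.36]
force: [1.3, 0.6, -0.1]
width: 42.5
```

Call:
{"name": "jog_arm", "arguments": {
  "series": [
    [[0, 0, 0], [0, -40, 28], 0],
    [[0, 0, 0], [0, -40, 28], 0],
    [[0, 0, 0], [0, -40, 28], 0],
    [[0, 0, 0], [0, -40, 28], 0],
    [[0, 0, 0], [0, 0, 0], 0],
    [[0, 0, 0], [0, 0, 0], 0]
  ]
}}

```text
clock: 1.9
eef_pos: [438.2, 213.6, 256.2]
tool_rot: [2.579, 1.57, 2.533]
force: [-0.7, -0.5, 0.3]
width: 42.7
```

```bash
sed -i "s/s\['width'\].round(1)/s['width']/" h.py
python3 - <<'E'
from h import *
plan([450,196,180],-2.6)
d=snap('wrist'); cv2.imwrite('pics/w1.png',d['img'][:,:,::-1])
P=cloud(d); x,y,z=np.moveaxis(P,-1,0)
m=(x>420)&(x<760)&(y<280)&(y>100)
for lo,hi in((4,14),(26,36),(36,47),(47,60)):
    t=m&(z>lo)&(z<hi); q=P[t][:,:2].astype(np.float32)
    if len(q)>4: print(lo,hi,len(q),cv2.minAreaRect(q),np.percentile(q,[1,50,99],axis=0).round(1).tolist())
E
```

```text
sign 1 turn [-0.01 -0.04 -0.02] shift after turn [ 76.2 -17.   12.6]
sign -1 turn [ 1.7999e+02 -4.0000e-02  6.0000e-02] shift after turn [ 76.2  17.  -12.6]
now 1.9 [438.2 213.6 256.2] q [-0.51  0.4   0.    1.96 -0.    0.78  1.02] F [-0.75 -0.53  0.27] w 42.686465731911845
[[-0.001, 0.045, 0.999], [0.0, 0.999, -0.045], [-1.0, 0.0, -0.001]]
4 14 4647 ((581.5403442382812, 187.85394287109375), (110.40422058105469, 209.94976806640625), 88.05311584472656) [[476.7, 137.2], [523.4, 192.6], [685.7, 244.1]]
26 36 1779 ((595.8402099609375, 188.17745971679688), (105.99385070800781, 181.12510681152344), 88.12812805175781) [[505.2, 134.5], [615.7, 220.2], [686.4, 239.4]]
36 47 3553 ((558.8731689453125, 188.713623046875), (77.3692855834961, 107.36168670654297), 88.3942642211914) [[505.2, 153.7], [548.1, 191.0], [611.4, 225.1]]
47 60 574 ((550.3239135742188, 193.01351928710938), (45.53548049926758, 96.67457580566406), 77.06383514404297) [[549.3, 168.8], [568.9, 187.3], [594.5, 207.8]]
```

View pics/w1.png

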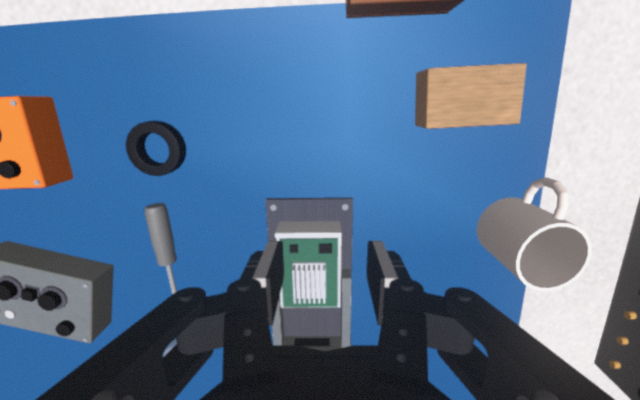

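Run:
```python
from h import *
plan([470,191.8,40],-2.0)
```

```text
sign 1 turn [-0.51 -0.04 -0.03] shift after turn [216.2 -21.3  32.9]
sign -1 turn [ 1.7949e+02 -5.0000e-02  6.0000e-02] shift after turn [216.2  21.3 -32.9]
now 1.95 [437.8 214.2 256.2] q [-0.51  0.4   0.    1.96 -0.    0.78  1.02] F [ 0.62 -0.2  -0.06] w 42.81660216160831
[[-0.001, 0.044, 0.999], [0.001, 0.999, -0.044], [-1.0, 0.001, -0.001]]
```

Call:
{"name": "jog_arm", "arguments": {
  "series": [
    [[-0.5, 0, 0], [0, 0, 0], 0],
    [[0, 0, 0], [36, -5.3, 7], 0],
    [[0, 0, 0], [45, -5.3, 8], 0],
    [[0, 0, 0], [45, -5.3, 8], 0],
    [[0, 0, 0], [45, -5.3, 8], 0],
    [[0, 0, 0], [30, 0, 0], 0],
    [[0, 0, 0], [15, 0, 0], 0],
    [[0, 0, 0], [0, 0, 0], 0]
  ]
}}

```text
clock: 2.95
eef_pos: [468.1, 191.4, 39.8]
tool_rot: [-2.924, 1.569, -2.96]
force: [0.0, -0.4, -0.8]
width: 42.4
```

Call:
{"name": "jog_arm", "arguments": {
  "series": [
    [[0, 0, 0], [0, 0, 5], 0],
    [[0, 0, 0], [0, 0, 5], 0],
    [[0, 0, 0], [0, 0, 5], 0],
    [[0, 0, 0], [0, 0, 5], 0],
    [[0, 0, 0], [0, 0, 5], 0],
    [[0, 0, 0], [0, 0, 5], 0]
  ]
}}

```text
clock: 3.7
eef_pos: [496.4, 189.5, 40.1]
tool_rot: [-2.89, 1.565, -2.926]
force: [-6.6, 0.4, 4.4]
width: 42.9
```

Call:
{"name": "jog_arm", "arguments": {
  "series": [
    [[0, 0, 0], [0, 0, 5], 0],
    [[0, 0, 0], [0, 0, 5], 0],
    [[0, 0, 0], [0, 0, 5], 0],
    [[0, 0, 0], [0, 0, 5], 0],
    [[0, 0, 0], [0, 0, 5], 0],
    [[0, 0, 0], [0, 0, 5], 0]
  ]
}}

```text
clock: 4.45
eef_pos: [525.2, 188.5, 40.0]
tool_rot: [-2.905, 1.563, -2.941]
force: [-7.3, 0.5, 5.9]
width: 42.6
```

Run:
```python
from h import *
plan([560,188.7,40],-2.0)
d=snap('wrist'); cv2.imwrite('pics/w2.png',d['img'][:,:,::-1])
```

```text
sign 1 turn [-0.05 -0.41  0.1 ] shift after turn [-0.   1.4 34.7]
sign -1 turn [1.7995e+02 1.5000e-01 6.4000e-01] shift after turn [ -0.   -1.4 -34.7]
now 4.45 [525.2 188.5  40. ] q [-0.39  0.82 -0.01  1.92  0.02  0.41  1.12] F [-7.29  0.46  5.94] w 42.588932344012214
[[-0.007, 0.036, 0.999], [-0.001, 0.999, -0.036], [-1.0, -0.002, -0.007]]
```

View pics/w2.png

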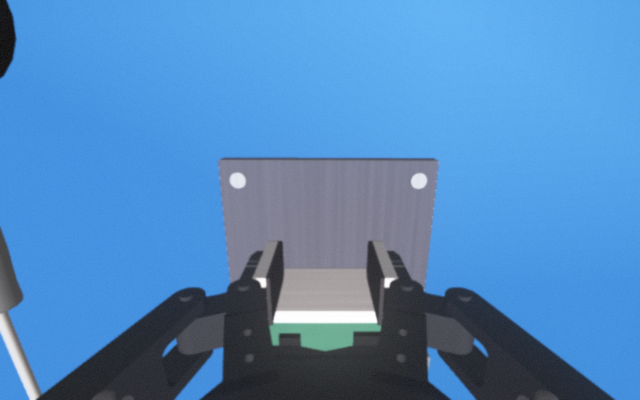

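Call:
{"name": "jog_arm", "arguments": {
  "series": [
    [[0, 0, 0], [0, 0, 5], 0],
    [[0, 0, 0], [0, 0, 5], 0],
    [[0, 0, 0], [0, 0, 5], 0],
    [[0, 0, 0], [0, 0, 5], 0],
    [[0, 0, 0], [0, 0, 5], 0],
    [[0, 0, 0], [0, 0, 3], 0]
  ]
}}

```text
clock: 5.25
eef_pos: [554.9, 187.5, 39.9]
tool_rot: [-2.922, 1.567, -2.958]
force: [-5.6, -0.4, 3.2]
width: 43.1
```

Call:
{"name": "jog_arm", "arguments": {
  "series": [
    [[0, 0, 0], [0, 0, 2], 0],
    [[0, 0, 0], [0, 0, 2], 0],
    [[0, 0, 0], [0, 0, 1], 0]
  ]
}}

```text
clock: 5.62
eef_pos: [562.0, 187.3, 40.1]
tool_rot: [-0.469, 1.571, -0.506]
force: [-2.1, 0.4, -1.5]
width: 42.8
```

Call:
{"name": "jog_arm", "arguments": {
  "series": [
    [[0, 0, 0], [0, 0, 1], 0],
    [[0, 0, 0], [0, 0, 1], 0]
  ]
}}

```text
clock: 5.88
eef_pos: [563.7, 187.3, 40.2]
tool_rot: [-2.792, 1.571, -2.828]
force: [-3.7, 0.3, -0.5]
width: 42.5
```

Near the stop; continue gently until the force rises.

Call:
{"name": "jog_arm", "arguments": {
  "series": [
    [[0, 0, 0], [0, 0, 1], 0],
    [[0, 0, 0], [0, 0, 1], 0],
    [[0, 0, 0], [0, 0, 0], 0]
  ]
}}

```text
clock: 6.25
eef_pos: [563.7, 187.3, 40.2]
tool_rot: [-2.96, 1.567, -2.997]
force: [-6.9, -0.8, 2.3]
width: 43.0
```

Call:
{"name": "jog_arm", "arguments": {
  "series": [
    [[0, 0, 0], [0, 0, 1], 0],
    [[0, 0, 0], [0, 0, 1], 0],
    [[0, 0, 0], [0, 0, 0], 0]
  ]
}}

```text
clock: 6.62
eef_pos: [563.7, 187.3, 40.2]
tool_rot: [-2.957, 1.563, -2.993]
force: [-11.4, -0.1, 5.8]
width: 42.9
```

Call:
{"name": "jog_arm", "arguments": {
  "series": [
    [[0, 0, 0], [0, 0, 1], 0],
    [[0, 0, 0], [0, 0, 1], 0],
    [[0, 0, 0], [0, 0, 0], 0]
  ]
}}

```text
clock: 7.0
eef_pos: [563.8, 187.2, 40.2]
tool_rot: [-2.953, 1.559, -2.988]
force: [-14.8, 1.2, 9.4]
width: 42.5
```

Call:
{"name": "jog_arm", "arguments": {
  "series": [
    [[0, 0, 0], [0, 0, -15], 0],
    [[0, 0, 0], [0, 0, -30], 0],
    [[0, 0, 0], [-50, 0, 0], 0],
    [[0, 0, 0], [-50, 0, 0], 0],
    [[0, 0, 0], [-50, 0, 0], 0],
    [[0, 0, 0], [0, 0, 0], 0]
  ]
}}

```text
clock: 7.75
eef_pos: [529.0, 190.0, 195.2]
tool_rot: [0.388, 1.558, 0.351]
force: [-0.1, 0.5, -0.3]
width: 42.6
```

Run:
```python
from h import *
plan([525,-153,190],-15)
d=snap('wrist'); cv2.imwrite('pics/w3.png',d['img'][:,:,::-1]); P=cloud(d); x,y,z=np.moveaxis(P,-1,0)
m=(x>420)&(x<760)&(y<280)&(y>100)&(z>36)&(z<47)
print(m.sum(),np.percentile(P[m][:,:2],[1,50,99],axis=0))
d=snap('top'); a=d['img'][:,:,::-1][90:195,225:425]
cv2.imwrite('pics/crop2.png',cv2.resize(a,(800,420),interpolation=cv2.INTER_CUBIC))
```

```text
sign 1 turn [12.87  0.64 -0.35] shift after turn [   5.2 -332.3   85. ]
sign -1 turn [-167.13    0.51    0.93] shift after turn [  5.2 332.3 -85. ]
now 7.75 [529.  190.  195.2] q [-0.38  0.57 -0.02  1.84  0.01  0.71  1.13] F [-0.08  0.55 -0.32] w 42.60666691104736
[[0.012, 0.037, 0.999], [0.004, 0.999, -0.037], [-1.0, 0.005, 0.012]]
6030 [[574.09552393 139.14924686]
 [621.20318197 186.36359426]
 [686.44314066 229.94890251]]
```

View pics/w3.png

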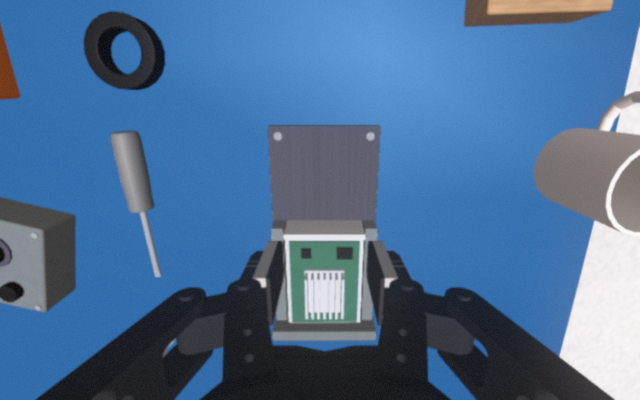

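Call:
{"name": "jog_arm", "arguments": {
  "series": [
    [[6.4, 0.3, -0.2], [0, 0, 0], 0],
    [[6.4, 0.3, -0.2], [0, 0, 0], 0],
    [[0, 0, 0], [0, -42, 11], 0],
    [[0, 0, 0], [0, -42, 11], 0],
    [[0, 0, 0], [0, -42, 11], 0],
    [[0, 0, 0], [0, -42, 11], 0],
    [[0, 0, 0], [0, -42, 11], 0],
    [[0, 0, 0], [0, -42, 11], 0]
  ]
}}

```text
clock: 8.85
eef_pos: [523.1, -73.3, 190.1]
tool_rot: [-2.496, 1.556, -2.756]
force: [1.0, -0.7, 0.3]
width: 42.9
```

Call:
{"name": "jog_arm", "arguments": {
  "series": [
    [[0, 0, 0], [0, -40, 10], 0],
    [[0, 0, 0], [0, -40, 10], 0],
    [[0, 0, 0], [0, 0, 0], 0],
    [[0, 0, 0], [0, 0, 0], 0]
  ]
}}

```text
clock: 9.35
eef_pos: [522.0, -153.4, 190.9]
tool_rot: [-2.577, 1.557, -2.837]
force: [0.0, 0.3, -0.6]
width: 42.7
```

Run:
```python
from h import *
d=snap('wrist'); cv2.imwrite('pics/w4.png',d['img'][:,:,::-1]); P=cloud(d); x,y,z=np.moveaxis(P,-1,0)
m=(x>480)&(x<700)&(y<-60)&(y>-270)
h=m&(z>50.5)&(z<64)
nb,L,st,c=cv2.connectedComponentsWithStats(h.astype(np.uint8))
for i in range(1,nb):
  if st[i,4]>20: print(st[i],c[i].round(1),P[L==i].mean(0).round(1))
t=m&(z>40)&(z<48); print(t.sum(),cv2.minAreaRect(P[t][:,:2].astype(np.float32)),np.median(P[t][:,2]))
plan([570,-165,110],-15)
```

```text
[284 236  27  27 536] [296.9 249.3] [ 563.6 -191.1   56.6]
[345 239  23  26 469] [356.8 251.3] [ 579.  -139.4   56.5]
[320 242  16  16 223] [327.6 249.6] [ 572.4 -164.9   52.9]
[363 283   8  16  77] [366.5 290.9] [ 623.4 -139.9   53.5]
9346 ((586.7127075195312, -169.15213012695312), (150.292724609375, 99.5489273071289), 73.36534118652344) 44.155736220128745
sign 1 turn [ 0.18 -0.65  0.41] shift after turn [81.2  0.5 49.3]
sign -1 turn [-179.81   -0.65   -1.02] shift after turn [ 81.2  -0.5 -49.3]
now 9.4 [ 522.2 -152.7  191.2] q [ 0.21  0.57  0.02  1.87 -0.01  0.71  1.55] F [-0.43  0.39  1.01] w 42.35792339887786
[[-0.013, 0.256, 0.967], [-0.004, 0.967, -0.256], [-1.0, -0.007, -0.011]]
```

View pics/w4.png

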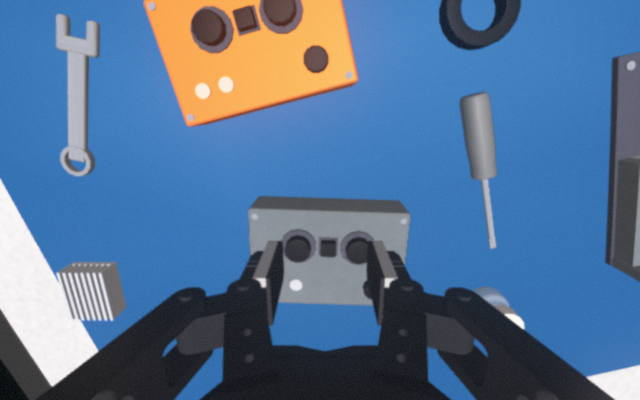

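Run:
```python
from h import *
plan([571.5,-165,95],-16)
```

```text
sign 1 turn [ 1.18 -0.65  0.42] shift after turn [96.2  1.8 50.7]
sign -1 turn [-178.81   -0.66   -1.01] shift after turn [ 96.2  -1.8 -50.7]
now 9.4 [ 522.2 -152.7  191.2] q [ 0.21  0.57  0.02  1.87 -0.01  0.71  1.55] F [-0.43  0.39  1.01] w 42.35792339887786
[[-0.013, 0.256, 0.967], [-0.004, 0.967, -0.256], [-1.0, -0.007, -0.011]]
```

Call:
{"name": "jog_arm", "arguments": {
  "series": [
    [[1.2, -0.6, 0.4], [0, 0, 0], 0],
    [[0, 0, 0], [0, 1.8, 25], 0],
    [[0, 0, 0], [0, 0, 25.7], 0],
    [[0, 0, 0], [32, 0, 0], 0],
    [[0, 0, 0], [32, 0, 0], 0],
    [[0, 0, 0], [32, 0, 0], 0],
    [[0, 0, 0], [0, 0, 0], 0],
    [[0, 0, 0], [0, 0, 0], 0]
  ]
}}

```text
clock: 10.4
eef_pos: [572.4, -166.3, 97.2]
tool_rot: [-0.372, 1.568, -0.652]
force: [0.5, -0.4, 1.2]
width: 42.3
```

Run:
```python
from h import *
plan([571.5,-165,95],-16)
d=snap('wrist'); d2=snap('side')
a=d['img'][150:350,220:440,::-1]; b=d2['img'][130:280,330:495,::-1]
cv2.imwrite('pics/c5.png',np.hstack([cv2.resize(x,(400,364)) for x in (a,b)]))
```

```text
sign 1 turn [-0.07  0.14  0.05] shift after turn [ 2.2  1.  -1.3]
sign -1 turn [ 1.7993e+02  9.0000e-02 -2.2000e-01] shift after turn [ 2.2 -1.   1.3]
now 10.4 [ 572.4 -166.3   97.2] q [ 0.22  0.76  0.02  1.8  -0.02  0.58  1.55] F [ 0.47 -0.44  1.16] w 42.269861912015585
[[0.002, 0.277, 0.961], [-0.002, 0.961, -0.277], [-1.0, -0.001, 0.002]]
```

View pics/c5.png

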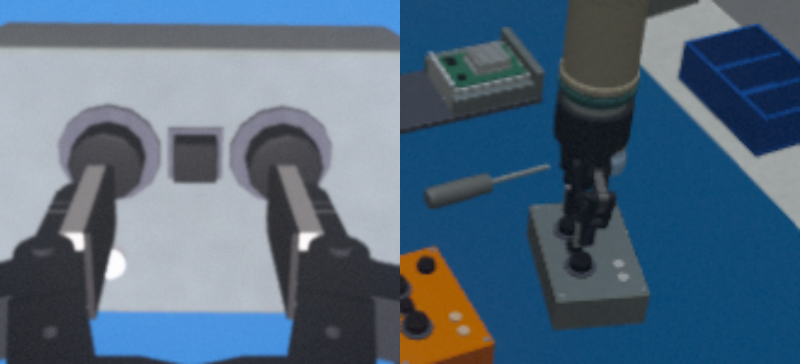

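Call:
{"name": "jog_arm", "arguments": {
  "series": [
    [[0, 0, 0], [6, 1, -1], 0],
    [[0, 0, 0], [6, 0, 0], 0],
    [[0, 0, 0], [2, 0, 0], 0],
    [[0, 0, 0], [0, 0, 0], 0]
  ]
}}

```text
clock: 11.0
eef_pos: [570.9, -165.5, 81.9]
tool_rot: [-1.222, 1.569, -1.503]
force: [-0.2, 0.5, -0.6]
width: 42.5
```

Call:
{"name": "jog_arm", "arguments": {
  "series": [
    [[0, 0, 0], [2, 0, 0], 0],
    [[0, 0, 0], [1, 0, 0], 0],
    [[0, 0, 0], [0, 0, 0], 0]
  ]
}}

```text
clock: 11.38
eef_pos: [571.2, -165.5, 79.5]
tool_rot: [-0.723, 1.569, -1.004]
force: [0.2, -0.8, 4.7]
width: 42.7
```

Call:
{"name": "jog_arm", "arguments": {
  "series": [
    [[0, 0, 0], [1, 0, 0], 0],
    [[0, 0, 0], [1, 0, 0], 0],
    [[0, 0, 0], [0, 0, 0], 0]
  ]
}}

```text
clock: 11.75
eef_pos: [571.2, -165.5, 77.5]
tool_rot: [-0.711, 1.569, -0.992]
force: [-1.6, 0.6, 6.0]
width: 42.8
```

Call:
{"name": "jog_arm", "arguments": {
  "series": [
    [[0, 0, 0], [1.5, 0, 0], 0],
    [[0, 0, 0], [1.5, 0, 0], 0],
    [[0, 0, 0], [0, 0, 0], 0]
  ]
}}

```text
clock: 12.12
eef_pos: [571.2, -165.5, 74.8]
tool_rot: [-0.712, 1.569, -0.993]
force: [-2.2, 0.5, 8.7]
width: 42.5
```

Call:
{"name": "jog_arm", "arguments": {
  "series": [
    [[0, 0, 0], [1.5, 0, 0], 0],
    [[0, 0, 0], [1.5, 0, 0], 0],
    [[0, 0, 0], [0, 0, 0], 0]
  ]
}}

```text
clock: 12.5
eef_pos: [571.2, -165.5, 74.0]
tool_rot: [-0.503, 1.569, -0.784]
force: [-5.8, 1.7, 25.6]
width: 42.6
```

Call:
{"name": "jog_arm", "arguments": {
  "series": [
    [[0, 0, 0], [0, 0, 0], 0],
    [[0, 0, 0], [0, 0, 0], 0],
    [[0, 0, 0], [0, 0, 0], 0],
    [[0, 0, 0], [0, 0, 0], 0],
    [[0, 0, 0], [0, 0, 0], 0],
    [[0, 0, 0], [0, 0, 0], 0],
    [[0, 0, 0], [0, 0, 0], 0],
    [[0, 0, 0], [0, 0, 0], 0]
  ]
}}

```text
clock: 13.5
eef_pos: [571.2, -165.5, 74.0]
tool_rot: [-0.507, 1.569, -0.788]
force: [-6.3, 2.7, 24.6]
width: 43.2
```

Run:
```python
from h import *
d=snap('wrist'); d2=snap('side')
a=d['img'][150:350,220:440,::-1]; b=d2['img'][130:280,330:495,::-1]
cv2.imwrite('pics/c6.png',np.hstack([cv2.resize(x,(400,364)) for x in (a,b)]))
print(read_state()['force'],read_state()['torque'])
```

```text
[-6.22543211  1.34514973 25.69978473] [0.44545293 1.31465573 0.06654555]
```

View pics/c6.png

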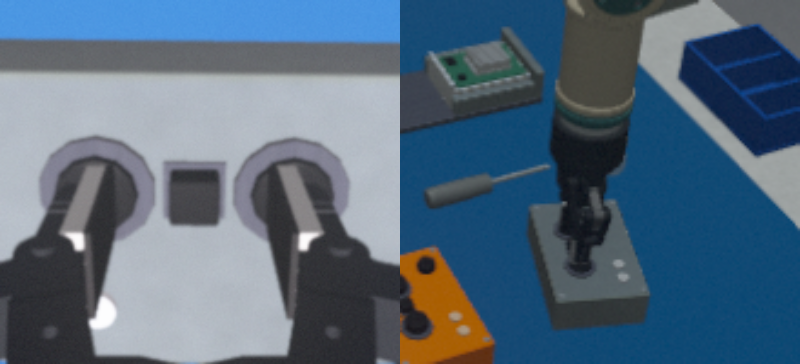

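Call:
{"name": "jog_arm", "arguments": {
  "series": [
    [[0, 0, 0], [0, 0, 0], 0],
    [[0, 0, 0], [0, 0, 0], 0],
    [[0, 0, 0], [0, 0, 0], 0],
    [[0, 0, 0], [0, 0, 0], 0],
    [[0, 0, 0], [0, 0, 0], 0],
    [[0, 0, 0], [0, 0, 0], 0],
    [[0, 0, 0], [0, 0, 0], 0],
    [[0, 0, 0], [0, 0, 0], 0]
  ]
}}

```text
clock: 14.6
eef_pos: [571.2, -165.5, 74.0]
tool_rot: [-0.491, 1.568, -0.772]
force: [-6.1, 1.1, 25.4]
width: 42.9
```

Call:
{"name": "jog_arm", "arguments": {
  "series": [
    [[0, 0, 0], [-3, 0, 0], 0],
    [[0, 0, 0], [-6, 0, 0], 0],
    [[0, 0, 0], [-10, 0, 0], 0],
    [[0, 0, 0], [-40, 0, 0], 0],
    [[0, 0, 0], [-40, 0, 0], 0],
    [[0, 0, 0], [-30, 0, -40], 0],
    [[0, 0, 0], [0, 0, 0], 0],
    [[0, 0, 0], [0, 0, 0], 0]
  ]
}}

```text
clock: 15.6
eef_pos: [532.9, -154.2, 200.0]
tool_rot: [-0.609, 1.569, -0.89]
force: [-0.2, 0.5, -0.2]
width: 42.9
```

Run:
```python
from h import *
d=snap('wrist'); P=cloud(d); x,y,z=np.moveaxis(P,-1,0)
m=(x>480)&(x<700)&(y<-60)&(y>-270)
h=m&(z>50.5)&(z<64)
nb,L,st,c=cv2.connectedComponentsWithStats(h.astype(np.uint8))
for i in range(1,nb):
  if st[i,4]>20: print(st[i,4],P[L==i].mean(0).round(1))
d=snap('top'); P=cloud(d); x,y,z=np.moveaxis(P,-1,0); im=d['img'].astype(int)
m=(x>450)&(x<760)&(y<280)&(y>100)
g=m&(im[...,1]>im[...,0]+25)&(im[...,1]>im[...,2]+10); print('green x',np.percentile(P[g][:,:2],[3,50,97],axis=0).round(1).tolist(),P[g][:,2].mean())
cv2.imwrite('pics/c7.png',cv2.resize(d['img'][80:260,140:500,::-1],(800,400)))
s=read_state(); print(s['clock'],s['eef_pos'],s['force'])
```

```text
508 [ 563.8 -191.2   56.7]
518 [ 579.4 -138.2   56.6]
209 [ 572.4 -165.1   53. ]
59 [ 622.8 -140.4   53.4]
green x [[588.0, 154.0], [623.6, 184.3], [677.3, 218.3]] 39.40998770560273
15.7 [ 532.91909058 -154.19414279  199.27112561] [-0.51418776 -0.00536677  0.00332824]
```

View pics/c7.png

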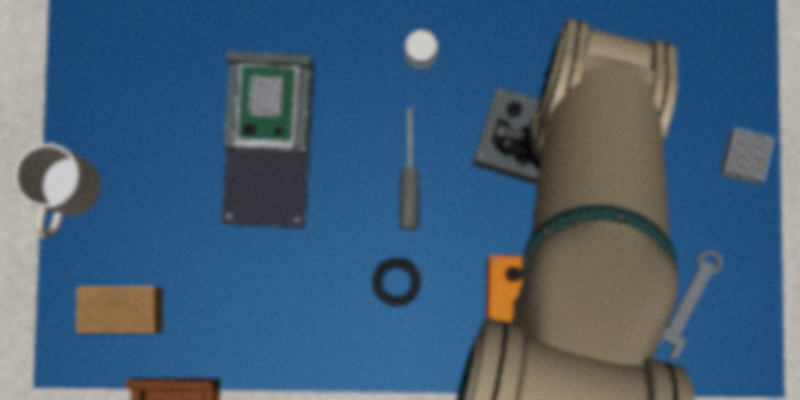

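The picture shows the module at (265,105), sitting against the stop wall and flush with the near ends of the rails. The bystanders in view have not moved, and all keys are back at their starting heights.

```bash
python3 -c "
from cell import *
print(finish_job())"
```

```text
the job is handed in; nothing more can be done
None
```

The module is home against the stop, and both round keys were pressed together and released. I handed the job in at about 15.7 s; `finish_job()` gives no verdict.

- **Module:** I slid it along the dock with two half-open fingers until the tool stopped at x ≈ 563.7 mm and the force rose to about 15 N. The push face measured x ≈ 574 mm, matching the expected home point. Both cameras showed it flush with the near ends of the rails.
- **Keys:** The keys bottomed out with about 25 N on the tool. I held them for 2.1 s, and a wrist picture during the hold showed a fingertip on each cap with the stop key still up. After release, the key tops measured 56.7 and 56.6 mm (round) and 53.0 mm (stop), the same heights as before the press.
- **Surroundings:** The bystanders in the final picture had not visibly moved, but I did not measure them. The arm hid parts of the pod and its orange look-alike in that view. The tool force was near zero after retreat.
- **Disagreements:** The cameras differed by up to about 4 mm on the key positions and about 2° on the pod's yaw, so I used a compromise. No check failed.

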